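Slide the sample box into its taped bay and close it

ROBOT

A 6-joint arm with a two-finger parallel gripper is mounted at the origin on the work surface. World frame = base frame: x ahead of the robot, y to its left, z up, the work surface at z = 0. Lengths are in mm, angles in rad, forces in N, time in s.
With the tool pointing down it reaches from about 250 to 775 mm from the base axis. Payload 8.9 kg.
Tool frame: the origin (TCP) lies midway between the tips of the shut fingers; the grasp point (between the pads) lies 19 mm behind it; z points along the fingers, y is the direction in which the jaws open and shut (so a half turn about z gives the same grasp; the last joint's range is limited). The gripper opens to 85 mm and grips with 20 to 120 N. Pads are 22 mm wide; open, the fingers measure 114 mm over their backs; the gripper's body (76 mm by 85 mm) begins 54 mm behind the grasp point. The pads swing forward as they close: fully open they stand 13 mm farther back than shut.
Start: joints at [-1.457, 0.291, -0.153, 1.127, 0, 1.431], TCP at [131.313, -508.312, 231.305] pointing down, gripper open.
Joint ranges: [-2.52, 2.52], [-0.91, 1.74], [-1.3, 1.37], [-1.96, 2.02], [-1.52, 1.47], [-3.14, 3.14]. Speed limits (rad/s): [2.22, 2.22, 2.79, 3.14, 3.14, 3.14].

INTERFACE

Orientations are given as a unit quaternion [w, x, y, z].
In Python, from station import readout, read_camera, job_done gives the robot as it stands.
- The arm moves only by the tool carry_out, never from a script. Its arguments are lists of equal length, an entry for each row: "offset": the shift along the tool's x, y, z in mm, a list of three; "turn": the turn about the tool's z in rad. In form: {"offset": [[dx, dy, dz], ...], "turn": [turn, ...]}. A call has exactly 10 rows; each row is the pose to reach, as a shift and turn from the pose commanded when the call began, along the tool's axes at that moment; what a row does not reach only later rows make up. A row lasts 1/10 s, in which the tool goes at most 50 mm and 8.59 degrees, less where a joint would pass 70% of its speed; a pose out of reach is approached as far as the arm can. A call with a gripper value outside its range is refused whole. "hand" is the opening, from -1 (shut) to 1 (fully open), set as the call begins (left out, the last holds). The fingers move at their own pace and stop on an object; "grip_force" is the grip in N (left out, the last holds). Time passes only in rows, so rows that repeat a pose let the fingers close, or fill a call up. It gives the time, the measured TCP pose, the force and the opening at its end, in the units of the state.
- readout.get_obs(): the state, without advancing time (a new reading comes with each control period).
- read_camera(name): name is "scene" or "top"; returns a dict with "img" (480x640x3 uint8, red, green, blue), "z_map" (480x640 float32, mm along the optical axis (not along the pixel's ray), 0 where there is no reading), "fx", "fy", "cx", "cy" (pixels), "position" and "orientation" of the camera in the world. Camera axes: x right, y up, looking along -z (the intrinsics and any distortion apply to the point x, -y, -z); pixel columns grow to the right and rows downward; lengths in mm; the calibration is good to about 2 mm. A picture is of the moment at which its call begins.
- job_done(): hands the job in, once; it reports no verdict.
The state is a dict: "time": time; "joint_positions": joint angles; "dq": joint speeds; "effort": joint torques, N m; "tool_pos": TCP position; "orientation": TCP orientation; "ft_force": force on the tool from outside, world axes, zero at the start; "moment": the same for the moment, N m; "grip_width": finger opening in mm.
Only numpy, scipy, OpenCV 4.12 (cv2) and the standard library are available. Lean on these libraries where they do the work, as an engineer would, in place of code of your own. Each camera call takes 0.05 s, during which the arm holds its last target.

TASK

Slide the blue sample box along the bench, without lifting it, into the middle of the green tape outline, square with it and wholly inside the tape. The tall amber vial standing in the box keeps the lid from closing: lay it flat in the free side of the box, below the white fill line. Then set the lid gently on the box so that it is fully seated, and leave everything else on the bench where it is.

Things in the scene. Friction and masses are not known exactly. Their poses are not given: they have to be found in the camera images.
- box: Blue open-topped box, loose, about 0.6 kg, outside 150 (its x) x 110 (its y) x 55 mm high, walls and floor 4 mm. Origin: centre of its underside; z up. White fill line 42 mm up. It slides on the bench when a side face is pushed with a few newtons; two spread fingertips flat on a face keep it from turning.
- box_channel (a point): Middle of the floor of the box's free channel, 4 mm above the box's underside, 15 mm to -y of its axis; axes as the box. The channel is 142 mm long (x) and 72 mm wide (y). The rest of the inside, along the box's +y wall, is a fixed white strip of capped tubes, 38 mm high.
- vial_center (a point): Centre of the loose amber vial with white cap, a plain cylinder, diameter 30 mm, 85 mm tall, about 70 g; its z runs towards the cap. It starts upright on the box floor near the -x end of the free channel (about 43 mm to -x of the box centre), cap top 34 mm above the rim. Pushed near the cap towards the box's +x it topples and lies along the channel.
- lid_grip (a point): Centre of the blue handle bar of the loose lid (160 g), which starts right way up on the bench; 37 mm above the underside of the lid. Handle: 80 mm long (lid x), 18 mm wide (lid y), 40 mm high. Seated, this point is 80 mm above the underside of the box, on the box's axis, lid x along box x (either way round).
- lid: The same lid; origin: centre of the underside of its plug. White plate 158 x 118 x 5 mm; under it a grey plug 134 x 94 x 12 mm that enters the box with 4 mm clearance on each side until the plate rests on the rim. Anything in the box higher than 43 mm above the box's underside stops it.
- bay_center (a point): Centre of the bay: a rectangle of green tape flat on the bench, inside 180 mm (its x) x 140 mm (its y), tape 14 mm wide. The box belongs here, its x along the bay's x (either way round).
- orange_rack: Orange tube rack 85 x 110 x 38 mm, origin at the centre of its underside; leave it alone.
- red_rack: Red tube rack 85 x 110 x 38 mm, origin at the centre of its underside; leave it alone.
- calculator: Black calculator 105 x 125 x 21 mm, origin at the centre of its underside; leave it alone.
- green_tube: Standing clear tube with a green cap, 36 mm in diameter, 113 mm tall, origin at the centre of its underside; leave it alone.
- jug: Translucent beaker, 130 mm in diameter, 160 mm tall, origin at the centre of its underside; leave it alone.
- marker: Red and white marker pen 135 x 15 x 15 mm lying along its x, origin at the centre of its underside; leave it alone.

How it is judged (in metres and radians):
At the end, for the whole second after the job is handed in: The box stands flat on the bench with its centre within 22 mm of the bay's centre and its sides within 0.2 rad of the bay's; the vial lies flat inside it; the lid is fully seated (plate on the rim within 3 mm, level, centred within 12 mm); all at rest (horizontal distance between box and bay_center below 0.022 m and angle between the x axis of box and the x axis of bay_center, either way round below 0.2 rad and height (world z) of box below 0.004 m and angle between box's own z axis and vertical below 0.06 rad and angle between vial_center's own z axis and vertical between 1.35 and 1.8 rad and x of vial_center in the frame of box between -0.071 and 0.071 m and y of vial_center in the frame of box between -0.051 and 0.051 m and z of vial_center in the frame of box below 0.03 m and z of lid_grip in the frame of box between 0.075 and 0.083 m and horizontal distance between lid_grip and box below 0.012 m and angle between the x axis of lid_grip and the x axis of box, either way round below 0.12 rad and angle between the z axis of lid_grip and the z axis of box, either way round below 0.05 rad and linear speed of each of box, lid below 0.01 m/s); the robot touches nothing.
It fails at once if the box is lifted or tipped off the bench (height (world z) of box above 0.012 m or angle between box's own z axis and vertical above 0.2 rad).
It fails at once if the lid is dropped or slammed onto the box (faster than 0.6 m/s) (linear speed of lid above 0.6 m/s and horizontal distance between lid_grip and box below 0.1 m and z of lid_grip in the frame of box below 0.11 m).
It fails at once if a bystander is moved more than 25 mm (distance of any of orange_rack, red_rack, calculator, green_tube, jug, marker from where it was at the start of the episode above 0.025 m).
It also fails if it takes over 72 s, if anything falls off the work surface, if the arm or the gripper's body presses on something with over 40 N, if the wrist force passes 120 N, or if a joint passes its speed limit or range.

## Working session

There is one attempt and no reset: what is moved stays moved. The work goes in short steps, Python scripts to look and compute and a tool call to move; the robot and the scene stay as the last step left them, time stands still between calls to the robot, and variables do not carry over. Pictures are saved under pics/ and viewed, and the job is handed in when it is done.

Besides the shell and the picture viewer there is one more tool, called after "Call:" as name(argument=value, ...) on one line, values as JSON. carry_out: Moves the arm, as the interface text tells. Its arguments: {"type":"object","properties":{"offset":{"type":"array","items":{"type":"array","items":{"type":"number"}}},"turn":{"type":"array","items":{"type":"number"}},"hand":{"type":"number"},"grip_force":{"type":"number"}},"required":["offset","turn"]}

```bash
ls; mkdir -p pics
python3 - <<'E'
from station import readout, read_camera
import cv2, numpy as np, pickle
for n in ("scene","top"):
    c=read_camera(n); pickle.dump(c,open(n+".pkl","wb"))
    cv2.imwrite(f"pics/{n}0.png",c["img"][:,:,::-1])
    print(n,{k:v for k,v in c.items() if k not in("img","z_map")})
o=readout.get_obs();print(o)
E
```

```text
pics
scene {'fx': 558.983402642778, 'fy': 558.983402642778, 'cx': 325.71226850678556, 'cy': 248.02470929146, 'position': array([1138.43945655, -207.18183424, 1088.9452853 ]), 'orientation': array([0.82723399, 0.23638101, 0.13593352, 0.49125352])}
top {'fx': 500.718203553663, 'fy': 500.718203553663, 'cx': 321.63545679224734, 'cy': 235.7146620680144, 'position': array([ 529.1212321 ,   63.0542088 , 1323.49004137]), 'orientation': array([-0.69920516, -0.01789494,  0.00811492,  0.714651  ])}
{'time': 0.1, 'joint_positions': array([-1.45729371e+00,  2.91188194e-01, -1.54016901e-01,  1.12671463e+00,
       -1.12507989e-05,  1.43147911e+00]), 'dq': array([ 2.49737566e-05, -2.21569302e-03,  3.28153401e-04,  2.85262358e-04,
       -9.03653661e-04, -6.94722635e-04]), 'effort': array([ 3.14845216e-03, -5.37979960e+01,  3.31918001e+01,  9.44571773e-03,
       -8.14465807e-05,  2.56700048e-06]), 'tool_pos': array([ 131.2689185 , -507.93204697,  230.82098212]), 'orientation': array([-5.61723354e-04,  9.92020743e-01,  1.26073510e-01,  1.62486558e-06]), 'ft_force': array([ 0.84412952, -0.86161498, -0.11694624]), 'moment': array([ 0.00345355, -0.05938392,  0.03885976]), 'grip_width': 85.42013960127584}
```

View pics/scene0.png

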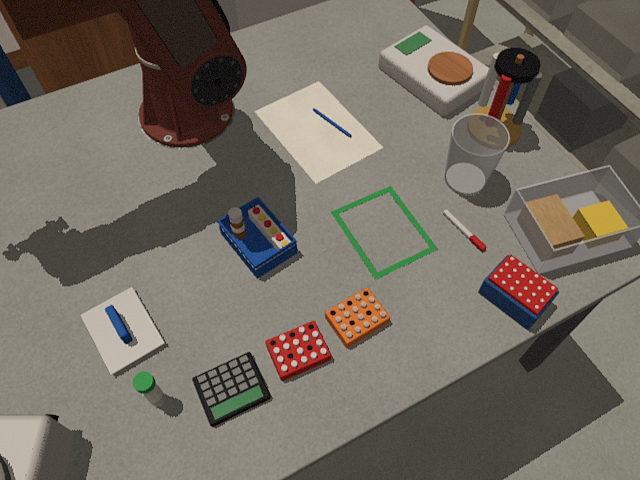

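View pics/top0.png

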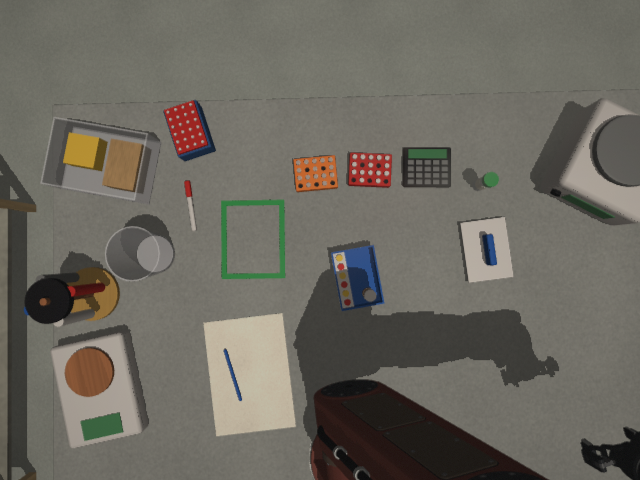

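The top view shows the bay at about (253,239), the box at (356,277) with the vial at (370,296) and its white strip on the left, and the lid at (486,250). Next I'll measure poses.

```bash
cat > h.py <<'E'
import numpy as np, cv2
from scipy.spatial.transform import Rotation as R
from station import readout, read_camera
def rot(q): return R.from_quat([q[1],q[2],q[3],q[0]])
def cloud(c):
    z=c["z_map"]; v,u=np.mgrid[0:480,0:640]
    p=np.stack([(u-c["cx"])/c["fx"]*z,-(v-c["cy"])/c["fy"]*z,-z],-1)
    w=p@rot(c["orientation"]).as_matrix().T+c["position"]
    w[z==0]=np.nan
    return w
def rect(P):
    r=cv2.minAreaRect(P[:,:2].astype(np.float32)); (cx,cy),(w,h),a=r
    if w<h: w,h,a=h,w,a+90
    a=(a+90)%180-90
    return np.round([cx,cy,w,h,a],2)
def masks(c):
    W=cloud(c); hsv=cv2.cvtColor(c["img"],cv2.COLOR_RGB2HSV)
    return W,hsv
E
python3 - <<'E'
from h import *
import pickle
for n in("scene","top"):
    c=pickle.load(open(n+".pkl","rb")); W,H=masks(c)
    x,y,z=W[...,0],W[...,1],W[...,2]
    print(n,"bench z",np.nanmedian(z[(abs(x-500)<100)&(abs(y-100)<60)]))
    g=(H[...,0]>50)&(H[...,0]<80)&(H[...,1]>120)&(x>350)&(x<650)&(y>100)&(y<400)&(z<8)
    print("bay",g.sum(),rect(W[g]), W[g].mean(0))
    b=(x>300)&(x<600)&(y>-130)&(y<90)
    rim=b&(z>49)&(z<60); print("rim",rim.sum(),rect(W[rim]),np.median(z[rim]))
    v=b&(z>80)&(z<100); print("vial top",v.sum(),W[v].mean(0),rect(W[v]))
    l=(x>300)&(x<650)&(y>-420)&(y<-250)
    pl=l&(z>10)&(z<25);print("plate",pl.sum(),rect(W[pl]),np.median(z[pl]))
    hd=l&(z>45)&(z<70);print("handle",hd.sum(),rect(W[hd]),np.median(z[hd]))
    tb=(x>500)&(x<760)&(y>-420)&(z>80)&(y<-300);print("tube",W[tb].mean(0) if tb.any() else 0)
    for nm,(xa,xb,ya,yb) in dict(racks=(560,760,-80,160),calc=(560,760,-260,-100),jug=(350,620,320,520)).items():
        m=(x>xa)&(x<xb)&(y>ya)&(y<yb)&(z>12)
        print(nm,m.sum(),rect(W[m]) if m.any() else 0)
E
```

```text
scene bench z 0.023897665643630717
bay 878 [ 5.5982e+02  2.6441e+02  1.8100e+02  1.7065e+02 -2.6000e-01] [5.41787435e+02 2.59938459e+02 4.44102150e-01]
rim 553 [468.83  -8.26 156.52 111.69   9.16] 53.82692015994985
vial top 145 [428.83841585 -37.4303802   87.60783613] [428.29 -37.04  30.52  28.29 -17.09]
plate 3652 [ 533.71 -347.78  161.06  118.33    6.22] 16.997306871525666
handle 351 [ 534.35 -347.55   80.27   18.36    6.15] 56.421083725109156
tube [ 706.03336572 -332.90442     109.64712607]
racks 2403 [731.43  33.38 228.52  63.75 -87.63]
calc 1819 [ 729.95 -180.06  159.85   60.06  -89.99]
jug 1938 [5.4778e+02 4.6448e+02 1.4397e+02 1.1073e+02 1.3000e-01]
top bench z 0.4657576433775148
bay 825 [ 5.5994e+02  2.6418e+02  1.7844e+02  1.6743e+02 -1.2000e-01] [534.98252511 264.76094665   0.98857375]
rim 345 [468.72  -7.3  150.12 110.17   9.04] 54.71766088422851
vial top 121 [427.08483979 -35.11913902  89.17173762] [427.01 -35.47  28.66  27.78  43.79]
plate 2425 [ 532.92 -346.7   158.15  120.28    6.4 ] 17.086974957659322
handle 253 [ 533.07 -345.68   78.18   18.84    6.73] 55.77165357547051
tube [ 701.70596057 -330.07693641  110.49308599]
racks 1755 [728.55  34.43 229.04  64.02 -89.63]
calc 1097 [ 730.87 -179.82  159.29   59.8    89.24]
jug 720 [5.4850e+02 4.6601e+02 1.4005e+02 1.0650e+02 1.5000e-01]
```

Run:
```python
from h import *
import pickle
for n in("scene","top"):
    c=pickle.load(open(n+".pkl","rb")); W,H=masks(c)
    x,y,z=W[...,0],W[...,1],W[...,2]
    g=(H[...,0]>50)&(H[...,0]<80)&(H[...,1]>110)&(x>350)&(x<700)&(y>100)&(y<400)&(z<8)
    n_,lab,st,_=cv2.connectedComponentsWithStats(g.astype(np.uint8),connectivity=8)
    k=1+np.argmax(st[1:,4]); g=lab==k
    print("bay",g.sum(),rect(W[g]))
    for nm,(xa,xb,ya,yb) in dict(orange=(640,800,60,165),red=(640,800,-55,52),mark=(550,760,300,440),rb=(700,860,280,460)).items():
        m=(x>xa)&(x<xb)&(y>ya)&(y<yb)&(z>8)
        print(nm,m.sum(),rect(W[m]), W[m].min(0))
```

```text
bay 1335 [ 5.7401e+02  2.6435e+02  2.0940e+02  1.7065e+02 -2.6000e-01]
orange 1658 [741.68 103.02  89.97  88.92 -86.87] [695.09511338  60.18213599   8.09259625]
red 1646 [750.13  -1.53 108.2   90.2  -88.63] [703.84625154 -54.85445394   8.2728804 ]
mark 296 [667.08 423.9  135.17  16.97   7.51] [600.22975795 409.26519367   8.09147035]
rb 1514 [785.7  400.12 160.95  96.8    7.36] [700.21464504 355.42122773   8.13997579]
bay 1200 [ 5.7357e+02  2.6370e+02  2.0590e+02  1.6741e+02 -4.3000e-01]
orange 1142 [743.25 104.25  90.07  89.9    3.93] [695.85496759  60.04408137   8.03520632]
red 973 [ 7.2101e+02 -1.0300e+00  1.4570e+02  1.0684e+02 -5.2000e-01] [647.70861765 -54.88734385   8.55031938]
mark 265 [648.46 371.84 187.96 137.63  -1.36] [553.72070211 302.19448539   8.01140055]
rb 1241 [790.24 370.07 162.85 161.83   8.16] [700.17743039 289.56625677   8.07850498]
```

```bash
cat >> h.py <<'E'
import json,os
# commanded pose bookkeeping: x,y,z mm, psi=world yaw of tool x (tool z down)
def cmd(): return np.array(json.load(open("cmd.json"))) if os.path.exists("cmd.json") else np.array([131.313,-508.312,231.305,0.2526])
def plan(x,y,z,psi):
    c=cmd(); d=np.array([x,y,z])-c[:3]; p=c[3]
    o=[d[0]*np.cos(p)+d[1]*np.sin(p), d[0]*np.sin(p)-d[1]*np.cos(p), -d[2]]
    print("offset",np.round(o,1),"turn",round(-(psi-p),3))
def done(dx,dy,dz,t):
    c=cmd();p=c[3]
    c[0]+=dx*np.cos(p)+dy*np.sin(p); c[1]+=dx*np.sin(p)-dy*np.cos(p); c[2]-=dz; c[3]-=t
    json.dump(list(c),open("cmd.json","w")); 
    o=readout.get_obs(); m=rot(o["orientation"]).as_matrix()
    print("cmd",np.round(c,3),"meas",np.round(o["tool_pos"],1),"psi",round(float(np.arctan2(m[1,0],m[0,0])),3),"tilt",round(float(np.arccos(-m[2,2])),4),"t",round(o["time"],2),"F",np.round(o["ft_force"],1),"w",round(o["grip_width"],1))
E
python3 - <<'E'
from h import *
plan(382,-43.3,130,1.728)
E
```

```text
offset [ 358.9 -387.6  101.3] turn -1.475
```

Call:
carry_out(offset=[[30,-32,0],[60,-64,0],[90,-96,0],[120,-128,0],[150,-160,0],[180,-192,0],[210,-224,0],[240,-256,0],[270,-288,0],[300,-320,20]], turn=[-0.14,-0.28,-0.42,-0.56,-0.7,-0.84,-0.98,-1.12,-1.26,-1.4], hand=-1)

```text
time: 1.1
tool_pos: [343.5, -122.6, 212.7]
orientation: [0.002, 0.676, 0.737, 0.0]
ft_force: [1.8, -1.4, 0.1]
grip_width: 0.2
```

Run:
```python
from h import *
done(300,-320,20,-1.4)
plan(382,-43.3,72,1.728)
```

```text
cmd [ 341.818 -123.49   211.305    1.653] meas [ 343.5 -122.6  212.7] psi 1.658 tilt 0.0042 t 1.1 F [ 1.8 -1.4  0.1] w 0.2
offset [ 76.6  46.6 139.3] turn -0.075
```

Call:
carry_out(offset=[[25,15,10],[50,30,30],[76.6,46.6,50],[76.6,46.6,80],[76.6,46.6,110],[76.6,46.6,130],[76.6,46.6,139.3],[76.6,46.6,139.3],[76.6,46.6,139.3],[76.6,46.6,139.3]], turn=[-0.075,-0.075,-0.075,-0.075,-0.075,-0.075,-0.075,-0.075,-0.075,-0.075])

```text
time: 2.1
tool_pos: [382.7, -43.6, 72.9]
orientation: [0.001, 0.65, 0.76, 0.0]
ft_force: [0.6, -1.0, 0.4]
grip_width: -0.1
```

Run:
```python
from h import *
done(76.6,46.6,139.3,-.075)
c=read_camera("scene");cv2.imwrite("pics/s1.png",c["img"][100:350,100:420,::-1].repeat(2,0).repeat(2,1))
```

```text
cmd [382.003 -43.339  72.005   1.728] meas [382.7 -43.6  72.9] psi 1.728 tilt 0.0017 t 2.1 F [ 0.6 -1.   0.4] w -0.1
```

View pics/s1.png

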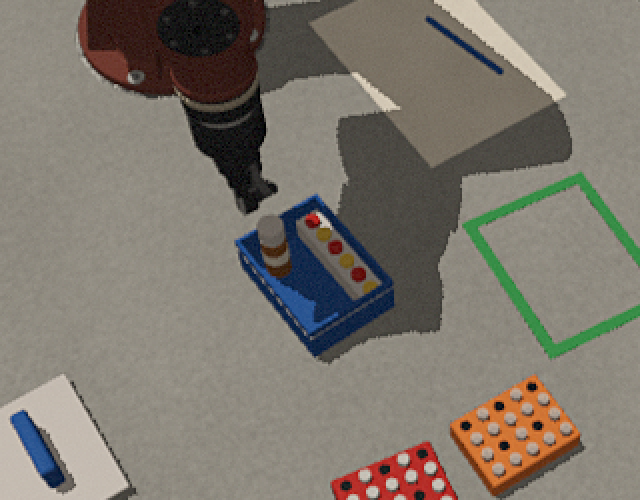

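The gripper is just behind the vial (crop 260,200 against the vial at 272,245), on the -x side. I'll push along tool +y, which is the box's +x.

Call:
carry_out(offset=[[0,8,0],[0,15,0],[0,20,0],[0,25,0],[0,30,0],[0,36,0],[0,42,0],[0,48,0],[0,52,0],[0,52,0]], turn=[0,0,0,0,0,0,0,0,0,0])

```text
time: 3.15
tool_pos: [433.9, -35.2, 72.0]
orientation: [0.0, 0.649, 0.76, 0.0]
ft_force: [-0.4, -0.4, 0.2]
grip_width: -0.1
```

Run:
```python
from h import *
done(0,52,0,0)
c=read_camera("scene");cv2.imwrite("pics/s2.png",c["img"][100:350,100:420,::-1].repeat(2,0).repeat(2,1))
```

```text
cmd [433.365 -35.218  72.005   1.728] meas [433.9 -35.2  72. ] psi 1.728 tilt 0.0003 t 3.15 F [-0.4 -0.4  0.2] w -0.1
```

View pics/s2.png

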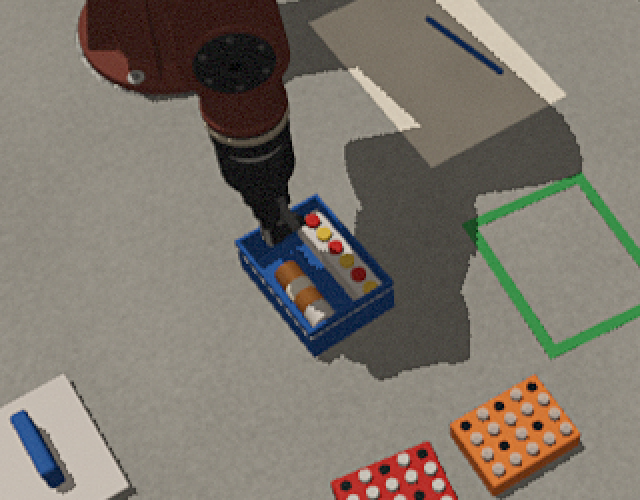

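The vial (crop 305,295) now lies flat along the channel at its +x end, leaving the -x end free. I'll grip the -x end wall and drag the box.

Run:
```python
from h import *
c=read_camera("scene");W,H=masks(c);x,y,z=W[...,0],W[...,1],W[...,2]
rim=(x>440)&(x<600)&(y>-130)&(y<90)&(z>49)&(z<60)
print(rect(W[rim]))
plan(398.5,-30.9,24,1.728)
```

```text
[490.38  -5.01 111.99 111.87 -81.54]
offset [  9.7 -33.8  48. ] turn -0.0
```

Call:
carry_out(offset=[[0,0,-20],[0,0,-40],[5,-17,-40],[9.7,-33.8,-40],[9.7,-33.8,-40],[9.7,-33.8,-15],[9.7,-33.8,10],[9.7,-33.8,30],[9.7,-33.8,42],[9.7,-33.8,48]], turn=[0,0,0,0,0,0,0,0,0,0], hand=-0.3, grip_force=50)

```text
time: 4.25
tool_pos: [398.2, -30.8, 23.0]
orientation: [-0.001, 0.65, 0.76, -0.0]
ft_force: [0.2, -0.3, -0.2]
grip_width: 29.6
```

Run:
```python
from h import *
done(9.7,-33.8,48,0)
c=read_camera("scene");cv2.imwrite("pics/s3.png",c["img"][170:300,180:340,::-1].repeat(4,0).repeat(4,1))
```

```text
cmd [398.465 -30.915  24.005   1.728] meas [398.2 -30.8  23. ] psi 1.728 tilt 0.0012 t 4.25 F [ 0.2 -0.3 -0.2] w 29.6
```

View pics/s3.png

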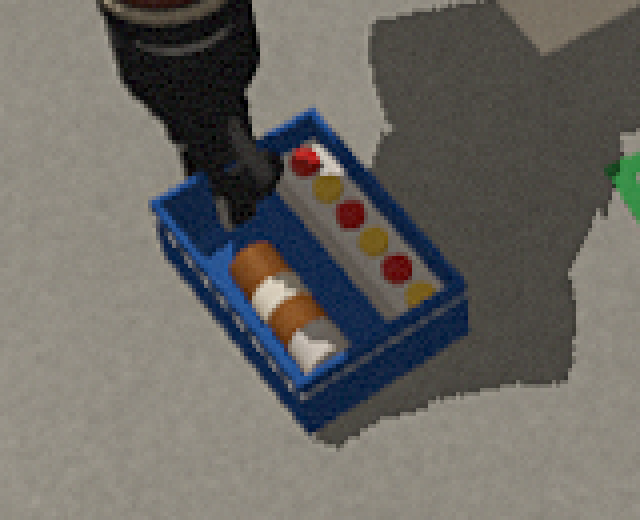

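The fingers straddle the -x wall (inner fingertip at crop 240,215), clear of the vial. I'll close on the wall.

Call:
carry_out(offset=[[0,0,0],[0,0,0],[0,0,0],[0,0,0],[0,0,0],[0,0,0],[0,0,0],[0,0,0],[0,0,0],[0,0,0]], turn=[0,0,0,0,0,0,0,0,0,0], hand=-1, grip_force=50)

```text
time: 5.3
tool_pos: [399.0, -31.0, 24.6]
orientation: [0.001, 0.649, 0.76, 0.0]
ft_force: [-0.3, 0.2, 6.9]
grip_width: 3.0
```

Run:
```python
from h import *
done(0,0,0,0)
# target: box at (573.8,264) yaw 0 (-0.005)
tx,ty,psi=573.8-73,264-12,1.571-0.005
plan(tx,ty,24,psi)
c=read_camera("top");W,H=masks(c);x,y,z=W[...,0],W[...,1],W[...,2]
rim=(x>400)&(x<600)&(y>-130)&(y<90)&(z>49)&(z<60)
print(rect(W[rim]))
```

```text
cmd [398.465 -30.915  24.005   1.728] meas [399.  -31.   24.6] psi 1.728 tilt 0.0013 t 5.3 F [-0.3  0.2  6.9] w 3.0
offset [263.5 145.3   0. ] turn 0.162
[475.85  -6.14 136.21 110.13   9.04]
```

Call:
carry_out(offset=[[3,2,-0.5],[10,6,-0.5],[21,12,-0.5],[35,19,-0.5],[50,27,-0.5],[66,36,-0.5],[82,45,-0.5],[98,54,-0.5],[112,61,-0.5],[122,67,-0.5]], turn=[0,0.01,0.02,0.04,0.06,0.08,0.1,0.12,0.14,0.162], grip_force=70)

```text
time: 6.35
tool_pos: [445.1, 100.3, 24.6]
orientation: [0.0, 0.709, 0.705, -0.001]
ft_force: [-2.5, -5.9, 5.6]
grip_width: 2.9
```

Run:
```python
from h import *
done(122,67,-.5,.162)
for n in("top","scene"):
    c=read_camera(n);W,H=masks(c);x,y,z=W[...,0],W[...,1],W[...,2]
    rim=(x>420)&(x<650)&(y>-40)&(y<250)&(z>49)&(z<60)&(H[...,0]>100)
    print(rect(W[rim]))
cv2.imwrite("pics/s4.png",c["img"][100:350,100:420,::-1].repeat(2,0).repeat(2,1))
plan(500.8,252,24,1.566)
```

```text
cmd [445.591 100.051  24.505   1.566] meas [445.1 100.3  24.6] psi 1.565 tilt 0.0019 t 6.35 F [-2.5 -5.9  5.6] w 2.9
[5.3714e+02 1.1227e+02 1.1133e+02 1.1102e+02 5.1000e-01]
[ 5.1963e+02  1.1228e+02  1.5461e+02  1.1125e+02 -4.3000e-01]
offset [152.2  54.4   0.5] turn -0.0
```

View pics/s4.png

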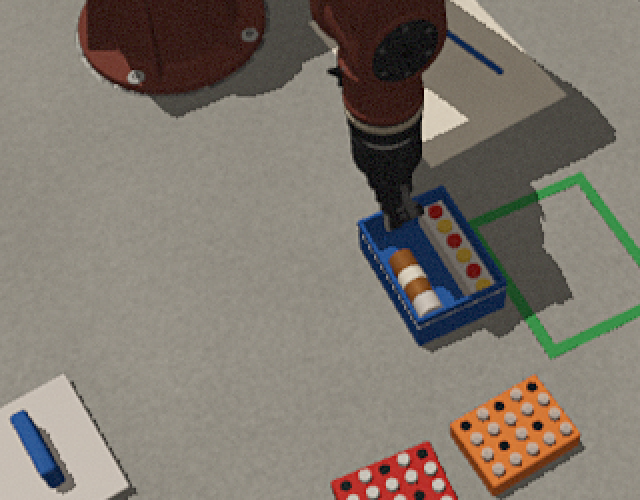

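The box (crop 430,265) follows squarely and the vial is still flat, so I'll carry on.

Call:
carry_out(offset=[[4,1.5,0],[13,4.5,0],[28,10,0],[47,17,0],[68,24,0],[90,32,0],[110,39.5,0],[130,46.5,0],[145,52,0],[152,54.4,0]], turn=[0,0,0,0,0,0,0,0,0,0])

```text
time: 7.45
tool_pos: [500.6, 251.6, 24.6]
orientation: [0.0, 0.709, 0.705, -0.001]
ft_force: [-3.1, -7.8, 9.8]
grip_width: 2.5
```

Run:
```python
from h import *
done(152,54.4,0,0)
for n in("top","scene"):
    c=read_camera(n);W,H=masks(c);x,y,z=W[...,0],W[...,1],W[...,2]
    rim=(x>480)&(x<670)&(y>150)&(y<350)&(z>49)&(z<60)&(H[...,0]>100)
    print(rect(W[rim]))
cv2.imwrite("pics/s5.png",c["img"][130:330,270:510,::-1].repeat(3,0).repeat(3,1))
```

```text
cmd [500.78  251.766  24.505   1.566] meas [500.6 251.6  24.6] psi 1.566 tilt 0.0015 t 7.45 F [-3.1 -7.8  9.8] w 2.5
[574.62 263.89 148.1  111.11  -1.18]
[ 5.7411e+02  2.6340e+02  1.5551e+02  1.1332e+02 -1.5000e-01]
```

View pics/s5.png

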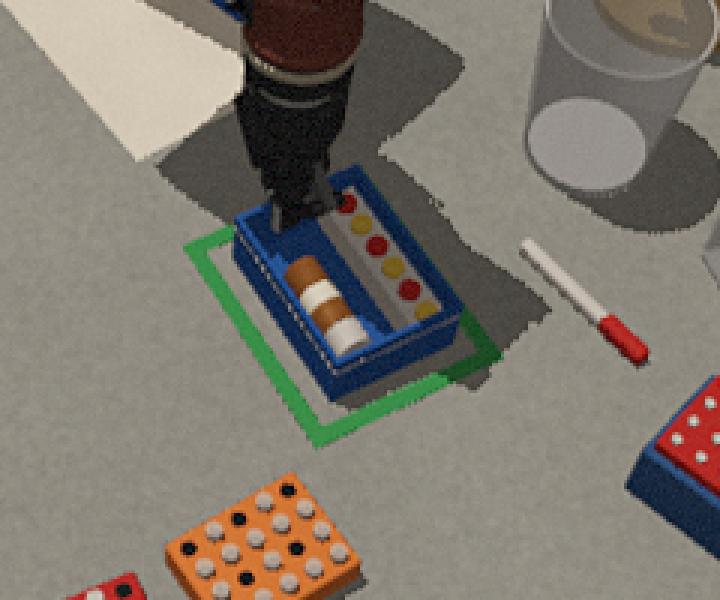

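The box (crop 350,285) sits centred and square inside the tape, with the vial flat. I'll release and rise.

Call:
carry_out(offset=[[0,0,0],[0,0,0],[0,0,0],[0,0,0],[0,0,-10],[0,0,-30],[0,0,-70],[0,0,-110],[0,0,-150],[0,0,-176]], turn=[0,0,0,0,0,0,0,0,0,0], hand=-0.4)

```text
time: 8.55
tool_pos: [501.4, 252.1, 204.4]
orientation: [0.001, 0.709, 0.705, 0.002]
ft_force: [-0.1, 0.4, -0.2]
grip_width: 25.1
```

Run:
```python
from h import *
done(0,0,-176,0)
for n in("top","scene"):
    c=read_camera(n);W,H=masks(c);x,y,z=W[...,0],W[...,1],W[...,2]
    rim=(x>480)&(x<670)&(y>150)&(y<350)&(z>49)&(z<60)&(H[...,0]>100)
    print(rect(W[rim]))
    l=(x>300)&(x<650)&(y>-440)&(y<-250)
    hd=l&(z>45)&(z<70);print("handle",hd.sum(),rect(W[hd]))
plan(533.2,-346.5,200,3.1416+0.112)
```

```text
cmd [500.78  251.766 200.505   1.566] meas [501.4 252.1 204.4] psi 1.566 tilt 0.0037 t 8.55 F [-0.1  0.4 -0.2] w 25.1
[ 5.7451e+02  2.6389e+02  1.4930e+02  1.0989e+02 -3.2000e-01]
handle 251 [ 532.99 -345.97   78.37   20.11    6.64]
[ 5.7437e+02  2.6299e+02  1.5307e+02  1.1446e+02 -1.0000e-02]
handle 351 [ 533.89 -347.48   80.53   18.17    6.13]
offset [-5.981e+02  3.550e+01  5.000e-01] turn -1.688
```

Call:
carry_out(offset=[[-25,2,0],[-65,4,0],[-105,6,0],[-145,8,0],[-185,11,0],[-225,13,0],[-265,15,0],[-305,18,0],[-345,20,0],[-385,22,0]], turn=[-0.1,-0.22,-0.34,-0.46,-0.58,-0.7,-0.82,-0.94,-1.06,-1.18], hand=0.1)

```text
time: 9.65
tool_pos: [520.2, -134.8, 200.3]
orientation: [-0.0, 0.194, 0.981, 0.0]
ft_force: [1.0, 0.3, -0.4]
grip_width: 46.8
```

Run:
```python
from h import *
done(-385,22,0,-1.18)
plan(533.4,-346.7,110,3.1416+0.112)
```

```text
cmd [ 520.779 -133.343  200.505    2.746] meas [ 520.2 -134.8  200.3] psi 2.751 tilt 0.0005 t 9.65 F [ 1.   0.3 -0.4] w 46.8
offset [ -93.9 -192.    90.5] turn -0.508
```

Call:
carry_out(offset=[[-19,-38,10],[-38,-77,30],[-57,-116,50],[-76,-155,70],[-90,-184,85],[-93.9,-192,90.5],[-93.9,-192,90.5],[-93.9,-192,90.5],[-93.9,-192,90.5],[-93.9,-192,90.5]], turn=[-0.1,-0.2,-0.3,-0.4,-0.5,-0.508,-0.508,-0.508,-0.508,-0.508])

```text
time: 10.65
tool_pos: [533.8, -345.6, 111.0]
orientation: [0.0, -0.057, 0.998, -0.0]
ft_force: [-0.6, -0.5, -0.2]
grip_width: 47.2
```

Run:
```python
from h import *
done(-93.9,-192,90.5,-.508)
plan(533.4,-346.7,25,3.1416+0.112)
c=read_camera("scene");cv2.imwrite("pics/s6.png",c["img"][240:440,40:280,::-1].repeat(3,0).repeat(3,1))
```

```text
cmd [ 533.353 -346.705  110.005    3.254] meas [ 533.8 -345.6  111. ] psi -3.028 tilt 0.001 t 10.65 F [-0.6 -0.5 -0.2] w 47.2
offset [-0. -0. 85.] turn -0.0
```

View pics/s6.png

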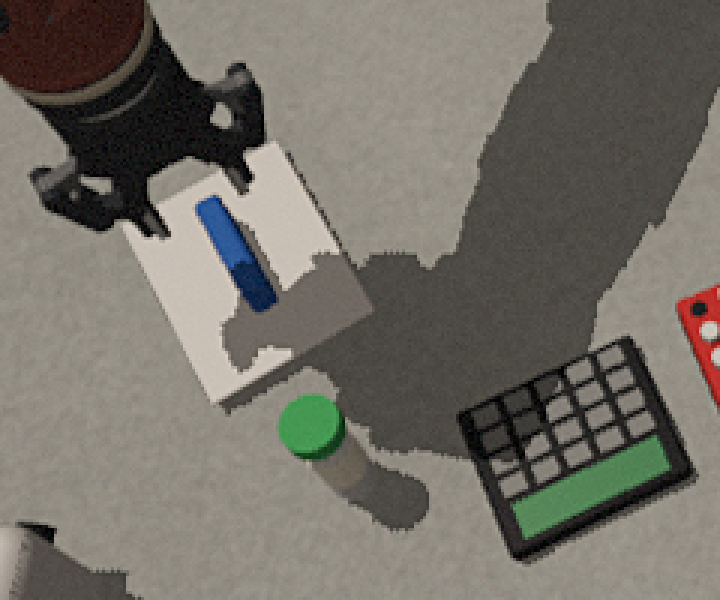

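The open fingers (crop 150,225 and 240,180) straddle the line of the handle (235,250). I'll descend to grip it.

Call:
carry_out(offset=[[0,0,20],[0,0,45],[0,0,65],[0,0,78],[0,0,84],[0,0,84],[0,0,84],[0,0,84],[0,0,84],[0,0,84]], turn=[0,0,0,0,0,0,0,0,0,0])

```text
time: 11.7
tool_pos: [533.6, -346.8, 26.5]
orientation: [0.0, -0.056, 0.998, -0.0]
ft_force: [0.3, 0.8, -0.4]
grip_width: 47.5
```

Call:
carry_out(offset=[[0,0,0],[0,0,0],[0,0,0],[0,0,0],[0,0,0],[0,0,0],[0,0,0],[0,0,0],[0,0,0],[0,0,0]], turn=[0,0,0,0,0,0,0,0,0,0], hand=-1, grip_force=50)

```text
time: 12.7
tool_pos: [533.5, -346.8, 26.2]
orientation: [0.0, -0.056, 0.998, -0.0]
ft_force: [0.3, -0.2, 4.6]
grip_width: 17.4
```

Run:
```python
from h import *
done(0,0,84,0)
```

```text
cmd [ 533.353 -346.705   26.005    3.254] meas [ 533.5 -346.8   26.2] psi -3.029 tilt 0.0005 t 12.7 F [ 0.3 -0.2  4.6] w 17.4
```

Call:
carry_out(offset=[[0,0,-4],[0,0,-12],[0,0,-24],[0,0,-40],[0,0,-60],[0,0,-80],[0,0,-100],[0,0,-114],[0,0,-120],[0,0,-120]], turn=[0,0,0,0,0,0,0,0,0,0])

```text
time: 13.7
tool_pos: [533.7, -347.0, 147.2]
orientation: [0.001, -0.056, 0.998, -0.001]
ft_force: [-0.6, -0.3, -0.6]
grip_width: 17.3
```

Run:
```python
from h import *
done(0,0,-120,0)
plan(574.4,263.5,146,3.1416)
for n in ("scene","top"):
    c=read_camera(n);W,H=masks(c);x,y,z=W[...,0],W[...,1],W[...,2]
    o=readout.get_obs()["tool_pos"]
    m=(abs(x-o[0])<110)&(abs(y-o[1])<90)&(z>122)&(z<148)&(H[...,1]<60)&(H[...,2]>110)
    print(rect(W[m]),m.sum(),np.median(z[m]))
    A=np.c_[W[m][:,:2],np.ones(m.sum())]; print("tilt",np.linalg.lstsq(A,z[m],rcond=None)[0][:2])
cv2.imwrite("pics/s7.png",read_camera("scene")["img"][200:440,20:308,::-1].repeat(2,0).repeat(2,1))
```

```text
cmd [ 533.353 -346.705  146.005    3.254] meas [ 533.7 -347.   147.2] psi -3.029 tilt 0.0018 t 13.7 F [-0.6 -0.3 -0.6] w 17.3
offset [-109.   601.8    0. ] turn 0.112
[ 538.02 -347.75  153.2   117.66    6.2 ] 2497 138.0164540020354
tilt [ 0.00146894 -0.00146085]
[ 533.11 -346.56  157.97  119.08    6.21] 1459 136.91946796051343
tilt [-3.46214953e-05  1.70563852e-03]
```

View pics/s7.png

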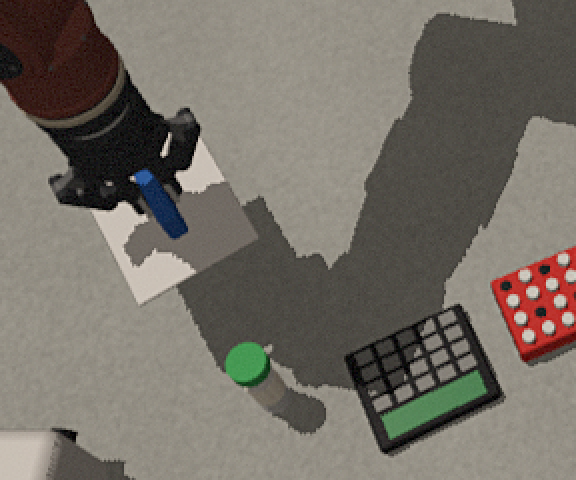

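The lid hangs level with its handle centred in the grip (crop 160,205), so I'll carry it over the box.

Call:
carry_out(offset=[[-2,12,0],[-6,34,0],[-12,65,0],[-19,103,0],[-26,143,0],[-33,183,0],[-40,223,0],[-47,263,0],[-54,300,0],[-61,337,0]], turn=[0,0.01,0.02,0.03,0.04,0.05,0.06,0.07,0.08,0.09])

```text
time: 14.85
tool_pos: [555.3, -2.5, 145.6]
orientation: [-0.0, -0.011, 1.0, 0.0]
ft_force: [1.1, 1.5, -1.1]
grip_width: 17.4
```

Run:
```python
from h import *
done(-61,337,0,.09)
plan(574.4,263.5,146,3.1416)
```

```text
cmd [556.304  -4.998 146.005   3.164] meas [555.3  -2.5 145.6] psi -3.119 tilt 0.001 t 14.85 F [ 1.1  1.5 -1.1] w 17.4
offset [-24. 268.   0.] turn 0.022
```

Call:
carry_out(offset=[[-3,34,0],[-6,70,0],[-10,108,0],[-13,146,0],[-17,184,0],[-20,217,0],[-22,243,0],[-23,260,0],[-24,267,0],[-24,268,0]], turn=[0.01,0.02,0.022,0.022,0.022,0.022,0.022,0.022,0.022,0.022])

```text
time: 15.85
tool_pos: [573.9, 263.8, 145.7]
orientation: [-0.0, -0.0, 1.0, -0.0]
ft_force: [0.1, -1.5, -1.2]
grip_width: 17.4
```

Call:
carry_out(offset=[[0,0,0],[0,0,5],[0,0,13],[0,0,22],[0,0,30],[0,0,36],[0,0,38],[0,0,38],[0,0,38],[0,0,38]], turn=[0,0,0,0,0,0,0,0,0,0])

```text
time: 16.85
tool_pos: [574.5, 263.7, 108.4]
orientation: [0.0, -0.0, 1.0, 0.0]
ft_force: [-0.1, 0.0, -2.2]
grip_width: 17.5
```

Run:
```python
from h import *
done(-24,268,0,.022)
done(0,0,38,0)
for n in ("scene","top"):
    c=read_camera(n);W,H=masks(c);x,y,z=W[...,0],W[...,1],W[...,2]
    m=(abs(x-574)<110)&(abs(y-264)<90)&(z>90)&(z<108)&(H[...,1]<60)&(H[...,2]>90)
    print("plate",rect(W[m]),m.sum(),np.median(z[m]))
    m=(abs(x-574)<110)&(abs(y-264)<90)&(z>49)&(z<60)&(H[...,0]>100)
    print("rim",rect(W[m]) if m.sum()>5 else 0,m.sum())
    im=c["img"][130:330,270:510] if n=="scene" else c["img"][160:320,160:352]
    cv2.imwrite(f"pics/s8{n}.png",im[:,:,::-1].repeat(3,0).repeat(3,1))
```

```text
cmd [574.4   263.465 146.005   3.142] meas [574.5 263.7 108.4] psi -3.141 tilt 0.0007 t 16.85 F [-0.1  0.  -2.2] w 17.5
cmd [574.4   263.465 108.005   3.142] meas [574.5 263.7 108.4] psi -3.141 tilt 0.0007 t 16.85 F [-0.1  0.  -2.2] w 17.5
plate [5.7398e+02 2.6212e+02 1.6128e+02 1.2063e+02 7.0000e-02] 2100 98.76161992825553
rim [5.7579e+02 2.6253e+02 1.5252e+02 1.1280e+02 2.4000e-01] 306
plate [5.7378e+02 2.4633e+02 1.5671e+02 8.4130e+01 3.0000e-01] 1319 99.43659168604063
rim 0 1
```

View pics/s8scene.png

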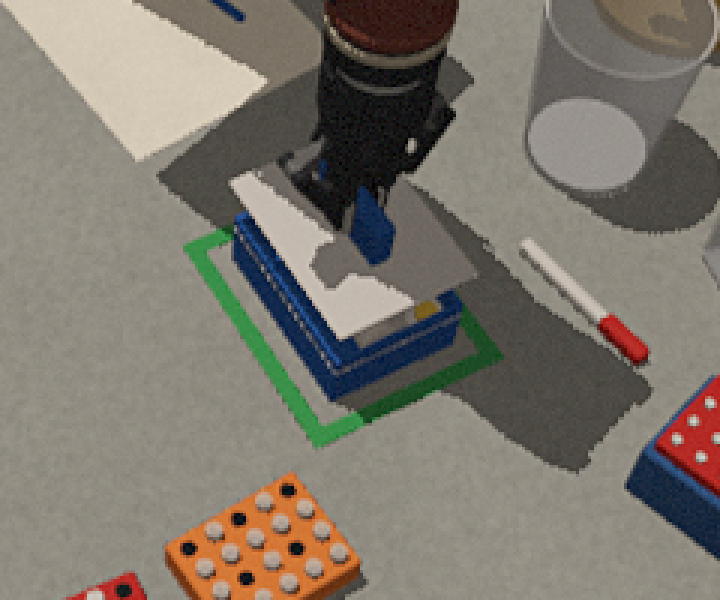

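The lid (crop 350,255) is directly over the box. Plate and rim centres agree within about 2 mm, so I'll lower it slowly.

Call:
carry_out(offset=[[0,0,4],[0,0,9],[0,0,14],[0,0,19],[0,0,24],[0,0,28],[0,0,32],[0,0,35],[0,0,37],[0,0,38]], turn=[0,0,0,0,0,0,0,0,0,0])

```text
time: 17.95
tool_pos: [574.2, 263.5, 69.8]
orientation: [-0.0, -0.0, 1.0, -0.0]
ft_force: [-0.1, -0.0, -1.4]
grip_width: 17.5
```

Run:
```python
from h import *
done(0,0,38,0)
for n in ("scene",):
    c=read_camera(n);W,H=masks(c);x,y,z=W[...,0],W[...,1],W[...,2]
    m=(abs(x-574)<110)&(abs(y-264)<90)&(z>50)&(z<75)&(H[...,1]<60)&(H[...,2]>90)
    print("plate",rect(W[m]),m.sum(),np.median(z[m]))
    im=c["img"][130:330,270:510]
    cv2.imwrite(f"pics/s9{n}.png",im[:,:,::-1].repeat(3,0).repeat(3,1))
```

```text
cmd [574.4   263.465  70.005   3.142] meas [574.2 263.5  69.8] psi -3.141 tilt 0.0001 t 17.95 F [-0.1 -0.  -1.4] w 17.5
plate [ 5.7379e+02  2.6203e+02  1.5922e+02  1.2029e+02 -1.6000e-01] 1997 60.27574465336215
```

View pics/s9scene.png

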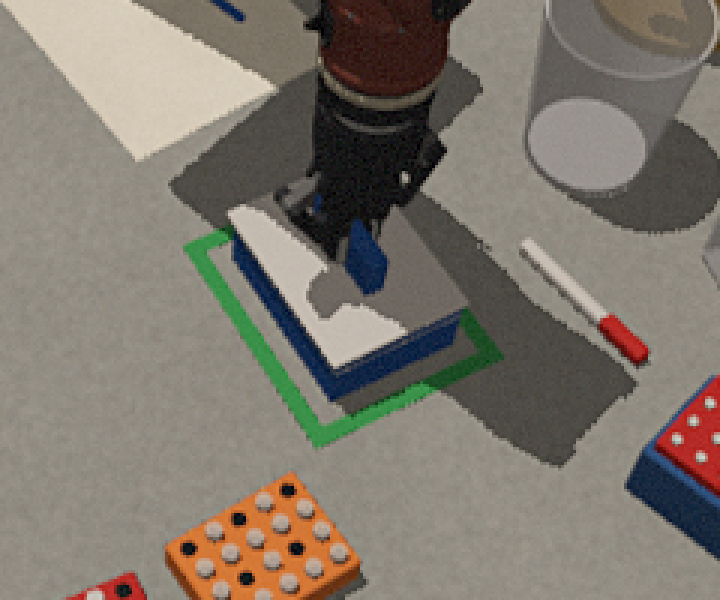

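The plate is level at z≈60 mm, about 1 mm from seated. I'll lower it the last bit, release and retreat.

Call:
carry_out(offset=[[0,0,0.4],[0,0,0.8],[0,0,1.1],[0,0,1.1],[0,0,1.1],[0,0,1.1],[0,0,1.1],[0,0,1.1],[0,0,1.1],[0,0,1.1]], turn=[0,0,0,0,0,0,0,0,0,0])

```text
time: 19.0
tool_pos: [574.4, 263.6, 69.2]
orientation: [0.0, -0.0, 1.0, 0.0]
ft_force: [-2.4, -0.3, 4.9]
grip_width: 17.5
```

Call:
carry_out(offset=[[0,0,0],[0,0,0],[0,0,0],[0,0,0],[0,0,0],[0,0,0],[0,0,0],[0,0,0],[0,0,0],[0,0,0]], turn=[0,0,0,0,0,0,0,0,0,0], hand=0.1)

```text
time: 20.0
tool_pos: [574.2, 263.5, 68.9]
orientation: [-0.0, -0.0, 1.0, -0.0]
ft_force: [-0.3, -0.7, 0.9]
grip_width: 47.0
```

Call:
carry_out(offset=[[0,0,-5],[0,0,-20],[0,0,-50],[0,0,-90],[0,0,-130],[30,0,-160],[70,0,-180],[110,0,-180],[140,0,-180],[150,0,-180]], turn=[0,0,0,0,0,0,0,0,0,0])

```text
time: 21.0
tool_pos: [421.7, 263.5, 249.8]
orientation: [0.0, -0.001, 1.0, 0.0]
ft_force: [0.1, 0.6, 0.4]
grip_width: 47.2
```

Run:
```python
from h import *
done(0,0,1.1,0);done(150,0,-180,0)
for n in ("scene","top"):
    c=read_camera(n);W,H=masks(c);x,y,z=W[...,0],W[...,1],W[...,2]
    b=(abs(x-574)<110)&(abs(y-264)<90)
    m=b&(z>52)&(z<70)&(H[...,1]<60)
    A=np.c_[W[m][:,:2],np.ones(m.sum())]
    print("plate",rect(W[m]),m.sum(),np.median(z[m]),"tilt",np.linalg.lstsq(A,z[m],rcond=None)[0][:2])
    m=b&(z>92)&(z<108); print("handle",rect(W[m]),np.median(z[m]))
    m=b&(z>8)&(z<45)&(H[...,0]>100)&(H[...,1]>80); print("box sides",m.sum(),rect(W[m]) if m.sum()>5 else 0)
    cv2.imwrite(f"pics/s10{n}.png",c["img"][:,:,::-1])
```

```text
cmd [574.4   263.465  68.905   3.142] meas [421.7 263.5 249.8] psi -3.14 tilt 0.0004 t 21.0 F [0.1 0.6 0.4] w 47.2
cmd [424.4   263.464 248.905   3.142] meas [421.7 263.5 249.8] psi -3.14 tilt 0.0004 t 21.0 F [0.1 0.6 0.4] w 47.2
plate [5.7355e+02 2.6201e+02 1.6253e+02 1.2085e+02 7.0000e-02] 2579 59.60496162749337 tilt [ 0.00070715 -0.00073101]
handle [574.84 260.59  79.25  20.4    1.11] 98.63937463536786
box sides 608 [600.68 228.23 183.71  88.67  35.81]
plate [5.7380e+02 2.6331e+02 1.5826e+02 1.1893e+02 3.0000e-02] 2598 60.263489293265025 tilt [-0.00082609  0.00073028]
handle [574.19 261.77  76.43  17.38  -0.78] 99.64452842915341
box sides 0 0
```

View pics/s10scene.png

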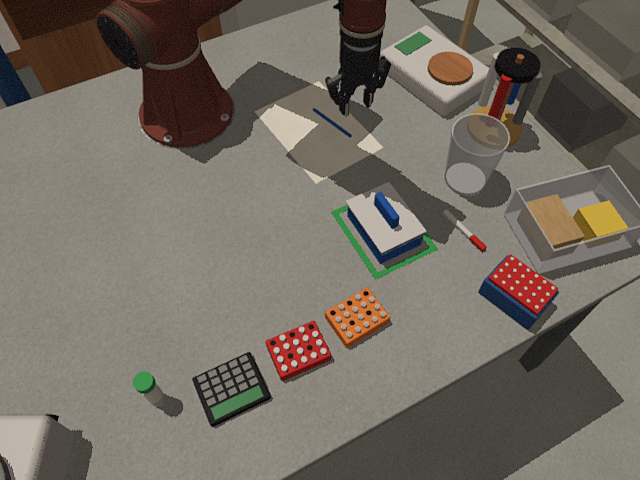

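View pics/s10top.png

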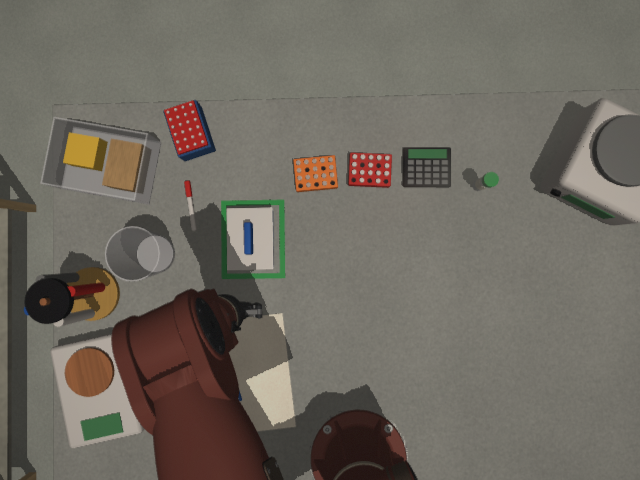

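The lid is seated: its plate top is at z≈60 mm (55 + 5), it is level, and in the top view it sits at (250,238), centred in the tape. The bystanders look unmoved, so I'll hand in.

Run:
```python
from station import job_done
print(job_done())
```

```text
the job is handed in; nothing more can be done
None
```

The job is handed in after about 21 s of robot time. My last checks all agreed with the task limits; no verdict was reported.

I toppled the vial into the channel with the closed fingers. Then I gripped the box's -x end wall and slid the box into the bay without lifting it. Last, I carried the lid over by its handle, lowered it slowly, released it and backed the arm away.

| Check | Last measurement |
|---|---|
| Box against bay centre | about 1 mm off, turned less than 0.5° (measured after releasing the box, before the lid went on) |
| Vial | lying flat below the rim when last seen, before the lid covered it |
| Lid height | plate top 59.6–60.3 mm; seated is 60 mm |
| Lid level and position | tilt about 0.001 rad, plate centre within about 2 mm of the box centre |
| Bystanders | look unmoved in both final images; I did not measure them again |
| Arm | clear of everything |

- **Camera disagreement:** the handle measured 1.5–3 mm to -y of the bay centre. I put that down to only part of the handle being visible, and it is well inside the 12 mm limit.
- **Box after the lid:** I did not get a usable direct measurement of the box once the lid covered it. I judged it from the plate and the pictures.

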